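Shut the drawers and lid of the parts chest

ROBOT

A 6-joint arm with a two-finger parallel gripper is mounted at the origin on the work surface. World frame = base frame: x ahead of the robot, y to its left, z up, the work surface at z = 0. Lengths are in m, angles in rad, forces in N, time in s.
With the tool pointing down it reaches from about 0.3 to 0.95 m from the base axis. Payload 3.1 kg.
Tool frame: the origin (TCP) lies on the mounting face of the last link; the fingertips stand robot.finger_overhang ahead of it and the grasp point (between the pads) lies 155 mm ahead of it (robot.finger_overhang is the distance from the TCP to the fingertips, in m); z points along the fingers, y is the line along which they close (so a half turn about z gives the same grasp; the last joint's range is limited). The gripper opens to 85 mm and grips with 20 to 120 N. Pads are 22 mm wide; open, the fingers measure 114 mm over their backs; the gripper's body (76 mm by 85 mm) begins 54 mm behind the grasp point. The pads swing forward as they close: fully open they stand 13 mm farther back than shut.
Start: joints at [1.117, 0.308, 1.634, -0, 1.2, -0.07], TCP at [0.234, 0.58, 0.405] pointing down, gripper open.
Joint ranges: [-3.06, 3.06], [-0.79, 1.96], [0.05, 2.63], [-1.19, 4.34], [0.05, 2.64], [-2.94, 2.94]. Speed limits (rad/s): [2.79, 2.79, 3.14, 3.14, 3.14, 3.14].

INTERFACE

Orientations are given as [roll, pitch, yaw] about the fixed x, y, z axes, in that order (R = Rz(yaw) Ry(pitch) Rx(roll)).
In Python, from station import robot gives the robot as it stands.
- The arm moves only by the shell command python3 -m pendant 'ROWS' [OPENING] [FORCE]. ROWS is JSON, a list of rows, each a list of 4 numbers: the shift along the world's x, y, z in m, then the turn about the world's z in rad. In form: [[x, y, z, spin], ...]. A call has 1 to 20 rows; each row shifts and turns the commanded pose from where the row before left it; what a row does not reach is not made up. A row lasts 1/10 s, in which the tool goes at most 50 mm and 8.59 degrees, less where a joint would pass 70% of its speed; a pose out of reach is approached as far as the arm can. A call with a gripper value outside its range is refused whole. OPENING is the opening, from -1 (shut) to 1 (fully open), set as the call begins (- or left out, the last holds). The fingers move at their own pace and stop on an object; FORCE is the grip in N (left out, the last holds). Time passes only in rows, so rows that do not move let the fingers close. It gives the time, the measured TCP pose, the force, the opening and the grip force at its end, in the units of the state.
- robot.read_state(): the state, without advancing time (a new reading comes with each control period).
- robot.read_camera(name): name is "scene" or "top" or "wrist"; returns (picture, depth): 384x512x3 uint8, red, green, blue; 384x512 float32, m along the optical axis (not along the pixel's ray), 0 where there is no reading.
- robot.camera_params(name): a dict with "K" (3x3 intrinsics, pixels), "k1" (the pictures are not rectified: a ray, as slopes to the right and down, at radius r is drawn at 1 + k1 r^2 times it, then the intrinsics apply), "R" (3x3) and "t" (3): a world point X has camera coordinates R X + t. Camera axes: x right, y down, z forward; pixel columns grow to the right and rows downward; lengths in m; the calibration is good to about 2 mm. A picture is of the moment at which its call begins: read the wrist's pose just before it. camera_params takes no time and is no camera call; for the wrist camera it gives the pose at the moment of the call.
- robot.finish_job(): hands the job in; it is judged then, once.
The state is a dict: "t": time; "q": joint angles; "qvel": joint speeds; "effort": joint torques, N m; "tcp_pos": TCP position; "tool_rot": TCP orientation; "force": force on the tool from outside, world axes, zero at the start; "ft_torque": the same for the moment, N m; "grip_width": finger opening in m; "grip_force": force on a finger pad.
Only numpy, scipy, OpenCV 4.12 (cv2) and the standard library are available. Lean on these libraries where they do the work, as an engineer would, in place of code of your own. Each camera call takes 0.05 s, during which the arm holds its last target. There are 200 camera calls.

TASK

Close up the small-parts chest on the packing bench with your fingertips: push the two open drawers fully home, and only then push the lid down until it lies flat on the rim, because the shut lid locks the drawers. Only push: do not take a drawer pull or the lid's tab between the fingers, do not pull a drawer out or raise the lid farther, and leave the shut drawer shut and the things lying around the chest where they are.

Things in the scene. Friction and masses are not known exactly. Their poses are not given: they have to be found in the camera images.
- case_front (a point): the middle of the top front edge of the low grey steel parts chest (fixed to the bench; 360 wide along y, 150 deep along x, 100 high; open tray on top, three drawers below). Site x points from the drawer face to the back of the chest, z up; the point is 100 above the bench
- pull_a (a point): dark square pull on the front of one of three identical grey drawers side by side in the chest; the point is the centre of the pull, a block 20 wide (y), 22 high (z), standing 18 out from the drawer front (x), so its outer face is 9 from the point on the -x side. Site x points into the chest (the way to push), z up. The drawer front behind it is 114 wide, 54 high, its lower edge 5 over the bench. Drawers a, b, c stand in any order, 117 apart
- pull_b (a point): dark square pull on the front of one of three identical grey drawers side by side in the chest; the point is the centre of the pull, a block 20 wide (y), 22 high (z), standing 18 out from the drawer front (x), so its outer face is 9 from the point on the -x side. Site x points into the chest (the way to push), z up. The drawer front behind it is 114 wide, 54 high, its lower edge 5 over the bench. Drawers a, b, c stand in any order, 117 apart
- pull_c (a point): dark square pull on the front of one of three identical grey drawers side by side in the chest; the point is the centre of the pull, a block 20 wide (y), 22 high (z), standing 18 out from the drawer front (x), so its outer face is 9 from the point on the -x side. Site x points into the chest (the way to push), z up. The drawer front behind it is 114 wide, 54 high, its lower edge 5 over the bench. Drawers a, b, c stand in any order, 117 apart
- drawer_a (a joint): how far that drawer stands out of the chest, in m; 0 = fully home, its front flush with the chest's face. It slides stiffly (about 2 N) and stays where it is left; starts 0.035 to 0.075 open
- drawer_b (a joint): how far that drawer stands out of the chest, in m; 0 = fully home, its front flush with the chest's face. It slides stiffly (about 2 N) and stays where it is left; starts 0.035 to 0.075 open
- drawer_c (a joint): how far that drawer stands out of the chest, in m; 0 = fully home, its front flush with the chest's face. It slides stiffly (about 2 N) and stays where it is left; starts shut
- lid (a joint): angle of the chest's lid in rad: 0 = shut, flat on the rim; 1.57 = upright. The hinge is stiff (about 0.55 N m, so the lid stays where it is left and must be pushed all the way down). It starts at 0.95 to 1.3, leaning over the chest
- lid_hinge (a point): middle of the lid's hinge line, which runs along the top back edge of the chest (100 above the bench), parallel to its face. Site axes turn with the lid: -x runs along the lid's underside to its free edge, z is the normal of its outer (upper) face, y is the hinge line
- lid_mid (a point): the middle of the lid's outer face (76 from the hinge line); the lid is a flat plate 362 wide, 152 from hinge to free edge, 12 thick. Axes as lid_hinge
- lid_tab (a point): centre of the steel tab in the middle of the lid's free edge: 44 wide, 10 thick, standing 19 out from the edge; 163 from the hinge line
- tape_roll: bystander: brown tape roll lying flat, 72 diameter, 25 high, origin under its centre
- screwdriver: bystander: screwdriver lying on the bench, 170 long along its x
- battery: bystander: black tool battery, 75 x 60, 56 high, origin under its centre
- jar: bystander: small jar, 52 diameter, 65 high, origin under its centre
- carton: bystander: cardboard carton 110 x 80, 70 high, origin under its centre
- bottle: bystander: bottle 56 diameter, 150 high, origin under its centre
- mug: bystander: white mug 80 diameter, 90 high, origin under its centre

How it is judged:
By the outcome, as a careful person would: the job done as asked, in the order asked, and still so for the second after the job is handed in, with the robot touching nothing.
It also fails if it takes over 58 s, if anything falls off the work surface, if the arm or the gripper's body presses on something with over 40 N, if the wrist force passes 120 N, or if a joint passes its speed limit or range.

## Working session

There is one attempt and no reset: what is moved stays moved. The work goes in short steps, Python scripts to look and compute and a shell command to move; the robot and the scene stay as the last step left them, time stands still between calls to the robot, and variables do not carry over. Pictures are saved under pics/ and viewed, at most 10 in all, crops included, and the job is handed in when it is done.

```bash
mkdir -p pics
cat > h.py <<'E'
from station import robot
import numpy as np, cv2
def world(name, depth, P=None):
    P=P or robot.camera_params(name); K=np.array(P["K"]);k1=P["k1"]
    v,u=np.mgrid[0:384,0:512].astype(float)
    und=cv2.undistortPoints(np.stack([u.ravel(),v.ravel()],1)[:,None],K,np.array([k1,0,0,0.]))[:,0]
    z=depth.ravel(); X=np.c_[und*z[:,None],z]
    return ((X-np.array(P["t"]))@np.array(P["R"])).reshape(384,512,3)
E
python3 - <<'E'
from h import *
print(robot.finger_overhang, robot.read_state())
ims=[]
for n in("scene","top"):
    im,d=robot.read_camera(n); W=world(n,d); W[d==0]=np.nan
    np.savez(f"{n}.npz",im=im,d=d,W=W)
    cv2.imwrite(f"pics/{n}0.png",cv2.resize(im[:,:,::-1],(800,600)))
E
```

```text
0.1734 {'t': 0.0, 'q': array([ 1.11729703e+00,  3.09008917e-01,  1.63520860e+00,  1.22827565e-05,
        1.19968753e+00, -6.96957972e-02]), 'qvel': array([ 1.54667181e-03,  2.21311640e-05, -1.06400879e-03, -1.16760494e-04,
        1.89615317e-04, -7.42446497e-04]), 'effort': array([ 2.09186328e-04, -4.15274441e+01, -2.76657397e+01, -2.19708645e-04,
        1.05223479e-02, -1.00655859e-05]), 'tcp_pos': array([0.23386408, 0.57913408, 0.40343367]), 'tool_rot': array([-3.13928667e+00, -1.72442117e-04,  2.75778449e+00]), 'force': array([ 0.26350071, -0.3276048 ,  0.37014322]), 'ft_torque': array([0.01426336, 0.07012061, 0.02369351]), 'grip_force': 0.0, 'grip_width': 0.0854479719524335}
```

View pics/scene0.png

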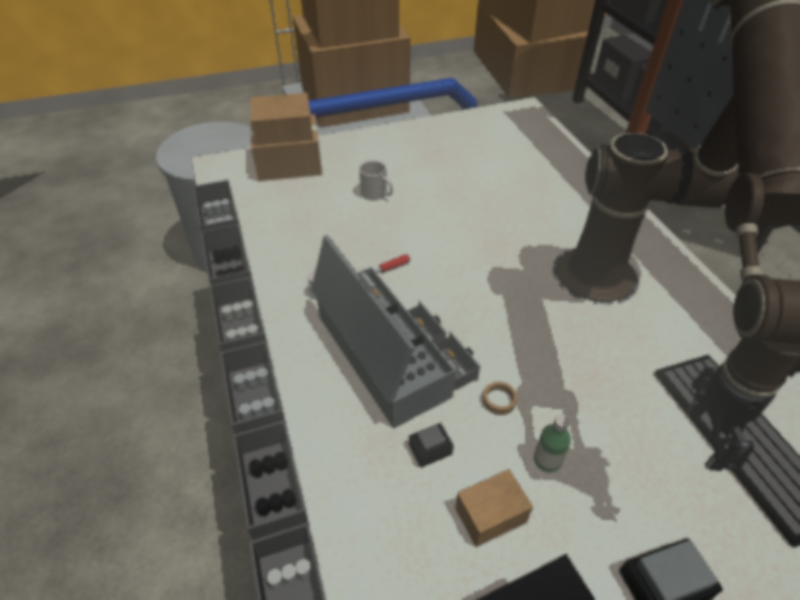

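View pics/top0.png

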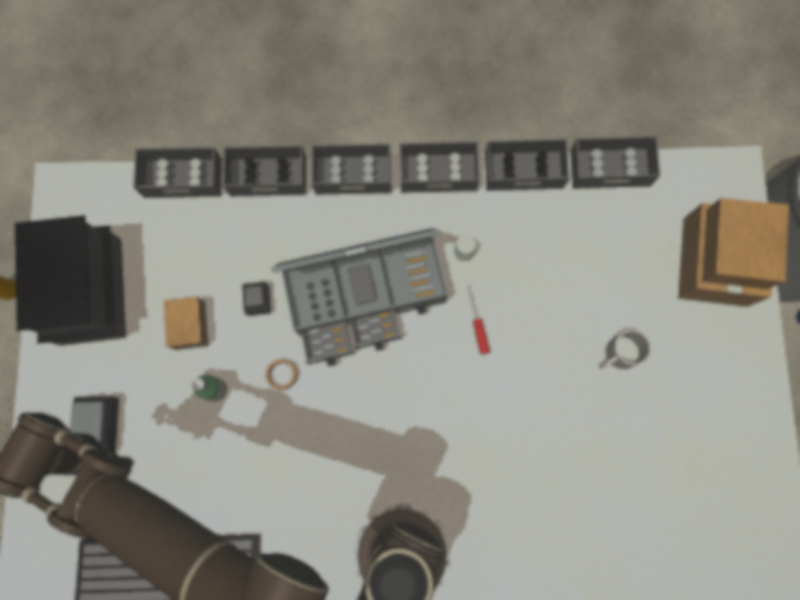

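The scene view shows the chest with its lid leaning up. In the top view, two drawers are open, with pulls at about (333,361) and (380,346). The shut drawer's pull is at (422,309), the lid's free edge runs from (278,268) to (437,232), and the tape roll is at (283,373). Next I'll get metric positions from the depth.

Run:
```python
from h import *
D=np.load("top.npz");W=D["W"];im=D["im"]
s=1.5625
def at(u,v):
    u=int(round(u/s));v=int(round(v/s)); return np.nanmedian(W[v-1:v+2,u-1:u+2].reshape(-1,3),0).round(3)
for n,p in dict(lidL=(285,267),lidM=(357,250),lidR=(432,235),dl=(330,345),dm=(378,330),tape=(271,374),jar=(465,247),scr=(482,335),rimL=(295,320),rimR=(443,290)).items(): print(n,at(*p))
# dark pulls in window
g=im.max(2); 
Z=W[:,:,2]
roi=np.zeros_like(g); roi[int(295/s):int(370/s),int(300/s):int(440/s)]=1
print(np.percentile(g[roi>0],[2,10,50]))
m=((g<60)&(roi>0)&(Z>0.012)).astype(np.uint8)
n,l,st,c=cv2.connectedComponentsWithStats(m)
for i in range(1,n):
    if st[i,4]>5: print(c[i]*s,st[i],np.nanmedian(W[l==i],0).round(4))
c1=im[130:245,165:305,::-1]; cv2.imwrite("pics/crop.png",cv2.resize(c1,None,fx=5,fy=5,interpolation=cv2.INTER_CUBIC))
# lid plane from scene
S=np.load("scene.npz");Ws=S["W"];cx=[(330,300),(360,340),(400,390),(340,270),(330,290)]
for p in cx:
    print(p,Ws[int(p[1]/s),int(p[0]/s)].round(3))
```

```text
lidL [0.61  0.231 0.246]
lidM [0.64  0.078 0.264]
lidR [ 0.675 -0.079  0.245]
dl [0.475 0.16  0.021]
dm [0.511 0.045 0.021]
tape [0.413 0.302 0.005]
jar [ 0.697 -0.165  0.068]
scr [ 0.494 -0.198  0.024]
rimL [0.529 0.236 0.066]
rimR [ 0.59  -0.11   0.069]
[ 75.  90. 123.]
(330, 300) [0.704 0.001 0.138]
(360, 340) [0.673 0.13  0.141]
(400, 390) [0.615 0.219 0.057]
(340, 270) [ 0.675 -0.001  0.223]
(330, 290) [ 0.699 -0.01   0.161]
```

View pics/crop.png

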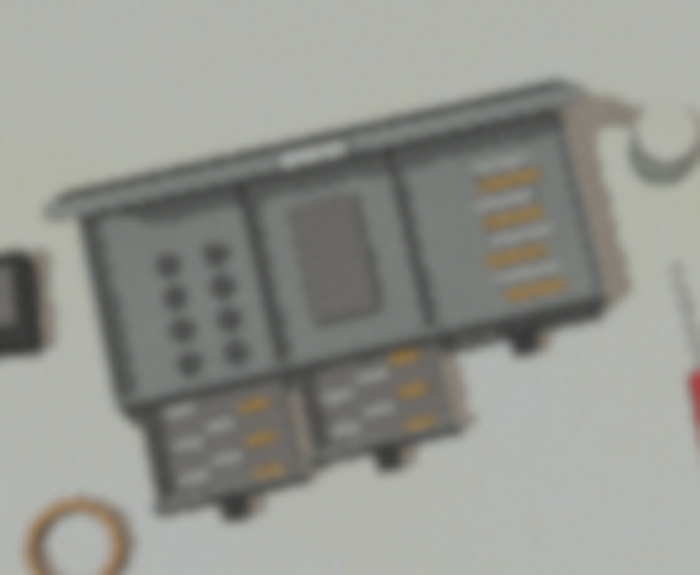

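The crop shows pulls at crop pixels (240,505), (393,457) and (528,340), which are the left-open, middle-open and shut-right drawers. The chest's front top edge runs from (128,408) to (603,308), the tab is at (313,155), and the tape roll is at (78,545).

```bash
cat >> h.py <<'E'
def ray(name,u,v,z,P=None):
    P=P or robot.camera_params(name);R=np.array(P["R"]);t=np.array(P["t"])
    a=cv2.undistortPoints(np.array([[[u,v]]],float),np.array(P["K"]),np.array([P["k1"],0,0,0.]))[0,0]
    o=-R.T@t; d=R.T@np.r_[a,1]; return o+d*(z-o[2])/d[2]
E
python3 - <<'E'
from h import *
f=lambda p,z: ray("top",165+(p[0]-2)/5,130+(p[1]-2)/5,z)
L=f((125,412),.1);Rr=f((605,310),.1)
y=(L-Rr); w=np.linalg.norm(y[:2]); y/=np.linalg.norm(y); x=np.array([y[1],-y[0],0]);c=(L+Rr)/2
print("width",w,"yaw",np.arctan2(x[1],x[0]),"front",c)
D=np.load("top.npz");W=D["W"]
for n,p,z in [("left",(240,508),.032),("mid",(393,459),.032),("right",(528,342),.032),("tape",(78,545),.0125),("dLcorner",(163,512),.059),("dRcorner",(465,425),.059),("tab",(313,155),.255),("lidedgeL",(55,212),.25),("lidedgeR",(590,95),.25)]:
    q=f(p,z);r=q-c; print(n,q.round(3),"chest x,y",(r@x).round(3),(r@y).round(3))
# scene lid outer plane
S=np.load("scene.npz")["W"]
s=1.5625
m=np.zeros((384,512),np.uint8);cv2.fillPoly(m,[(np.array([(328,255),(322,300),(385,395),(400,385),(385,350)])/s).astype(np.int32)],1)
P=S[m>0];P=P[np.isfinite(P).all(1)];P=P[P[:,2]>.11]
for _ in range(3):
    c0=np.median(P,0);n=np.linalg.svd(P-P.mean(0))[2][2];r=abs((P-P.mean(0))@n);P=P[r<2*r.std()+1e-4]
n*=np.sign(n[0]);mu=P.mean(0)
print("lid n",n,"angle",np.pi/2-np.arcsin(n[2]),"in chest",n@x,n@y,"mean",(mu-c)@x,(mu-c)@y,mu[2],len(P),r.std())
E
```

```text
width 0.34790481099942633 yaw 0.19287174538060162 front [0.53097415 0.05658711 0.1       ]
left [0.436 0.153 0.032] chest x,y -0.075 0.113
mid [0.47  0.041 0.032] chest x,y -0.063 -0.004
right [ 0.555 -0.06   0.032] chest x,y 0.001 -0.119
tape [0.414 0.274 0.012] chest x,y -0.073 0.236
dLcorner [0.431 0.206 0.059] chest x,y -0.069 0.165
dRcorner [ 0.49  -0.013  0.059] chest x,y -0.054 -0.06
tab [0.64  0.082 0.255] chest x,y 0.112 0.004
lidedgeL [0.606 0.251 0.25 ] chest x,y 0.111 0.177
lidedgeR [ 0.678 -0.101  0.25 ] chest x,y 0.115 -0.183
lid n [0.92787141 0.19720044 0.31649112] angle 1.2487681592651105 in chest 0.9484656853788568 0.01569121194324498 mean 0.15023400389751845 0.028405076425761486 0.15725023078317577 637 0.0003063169353769988
```

```bash
python3 -m pendant '[[0.013,-0.036,0,0.049],[0.013,-0.036,0,0.049],[0.013,-0.036,0,0.049],[0.013,-0.036,0,0.049],[0.013,-0.036,0,0.049],[0.013,-0.036,0,0.049],[0.013,-0.036,0,0.049],[0.013,-0.036,0,0.049],[0.013,-0.036,0,0.049],[0.013,-0.036,0,0.049],[0.013,-0.036,0,0.049],[0.013,-0.036,0,0.049],[0,0,0,0],[0,0,0,0]]' -1 30
```

```text
t: 1.5
tcp_pos: [0.3901, 0.1468, 0.4044]
tool_rot: [3.141, -0.001, -2.941]
force: [0.1, 0.5, 0.7]
grip_width: -0.0002
grip_force: 0.0
```

Run:
```python
from h import *
P=robot.camera_params("wrist"); im,d=robot.read_camera("wrist"); W=world("wrist",d,P); np.savez("w1.npz",im=im,d=d,W=W,**{k:np.array(v) for k,v in P.items()})
cv2.imwrite("pics/w1.png",cv2.resize(im[:,:,::-1],(768,576)))
```

```text
(no output)
```

View pics/w1.png

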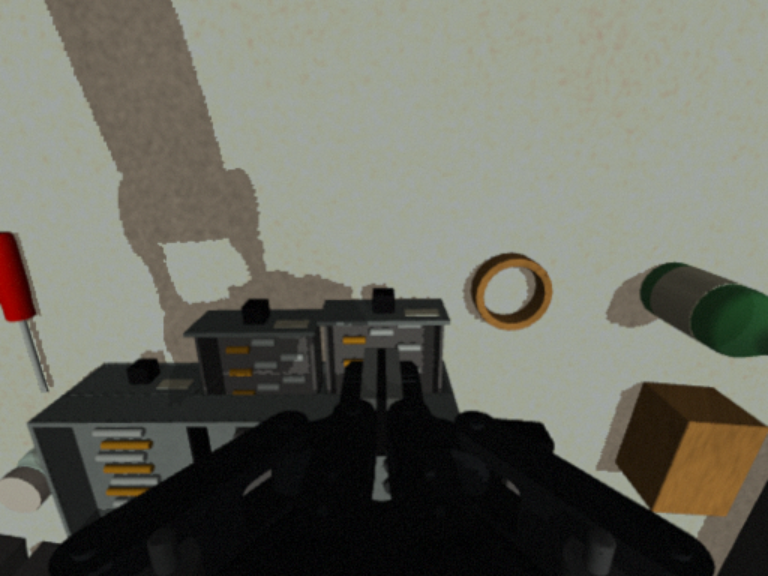

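The wrist view shows pulls at (383,300), (256,312) and (143,371), the tape at (512,291), and the camera on the robot side of the fingers. I'll refine the pull positions with the depth.

Run:
```python
from h import *
D=np.load("w1.npz");W=D["W"];im=D["im"]
cam=-D["R"].T@D["t"];print("cam",cam)
s=1.5;ax=np.array([np.cos(.2),np.sin(.2)]);ay=np.array([-ax[1],ax[0]])
for n,(u,v) in dict(left=(383,300),mid=(256,312),right=(143,371)).items():
    u0,v0=int(u/s),int(v/s)
    m=np.zeros(im.shape[:2],bool);m[v0-12:v0+10,u0-14:u0+14]=1
    m&=(im.max(2)<45)&(W[:,:,2]>.012)&(W[:,:,2]<.05)
    P=W[m];a=P[:,:2]@ax;b=P[:,:2]@ay
    print(n,len(P),"x",np.percentile(a,[3,50,97]).round(4),"y",np.percentile(b,[3,50,97]).round(4),"z",np.percentile(P[:,2],[3,50,97]).round(4))
# drawer-front top edges / rim front in chest coords
Z=W[:,:,2]
for n,lo,hi in(("rim",.094,.104),("drawer tops",.054,.062)):
    m=(Z>lo)&(Z<hi)&(im.max(2)>40);m[:,300:]=0;P=W[m];a=P[:,:2]@ax;b=P[:,:2]@ay
    print(n,[(round(t,3),np.percentile(a[abs(b-t)<.008],3).round(4)) for t in np.arange(-.2,.12,.03) if (abs(b-t)<.008).sum()>5], b.min(),b.max())
T=np.array([.3901,.1468]);print("tool",T@ax,T@ay)
```

```text
cam [0.30936741 0.12879741 0.37323789]
left 368 x [0.4472 0.4591 0.4658] y [0.0479 0.0662 0.0832] z [0.0155 0.0424 0.0446]
mid 404 x [0.458  0.4696 0.4768] y [-0.0731 -0.048  -0.0352] z [0.0168 0.0418 0.0449]
right 416 x [0.5198 0.5301 0.5387] y [-0.1939 -0.1625 -0.1526] z [0.0179 0.0389 0.0443]
rim [(np.float64(-0.2), np.float64(0.539)), (np.float64(-0.17), np.float64(0.5386)), (np.float64(-0.14), np.float64(0.5379)), (np.float64(-0.11), np.float64(0.5375)), (np.float64(-0.08), np.float64(0.537)), (np.float64(-0.05), np.float64(0.5371))] -0.22943256537115458 -0.03627544557466091
drawer tops [(np.float64(-0.2), np.float64(0.5389)), (np.float64(-0.14), np.float64(0.5373)), (np.float64(-0.11), np.float64(0.4768)), (np.float64(-0.08), np.float64(0.4764)), (np.float64(-0.05), np.float64(0.4763)), (np.float64(-0.02), np.float64(0.4756)), (np.float64(0.01), np.float64(0.4658)), (np.float64(0.04), np.float64(0.4654)), (np.float64(0.07), np.float64(0.4651)), (np.float64(0.1), np.float64(0.4649))] -0.31947966447237547 0.12275046111805733
tool 0.41148862977658335 0.0663728676839409
```

```bash
python3 -m pendant '[[0,0,-0.035,0],[0,0,-0.035,0],[0,0,-0.035,0],[0,0,-0.035,0],[0,0,-0.035,0],[0,0,-0.02,0],[0,0,0,0],[0,0,0,0]]'
python3 -m pendant '[[0.0098,0.0021,0,0],[0.0098,0.0021,0,0],[0.0098,0.0021,0,0],[0.0078,0.0017,0,0],[0.0078,0.0017,0,0],[0.0078,0.0017,0,0],[0.0078,0.0017,0,0],[0.0078,0.0017,0,0],[0.0078,0.0017,0,0]]'
```

```text
t: 2.35
tcp_pos: [0.3898, 0.1485, 0.2097]
tool_rot: [3.141, -0.001, -2.936]
force: [0.6, -0.4, 1.3]
grip_width: -0.0
grip_force: 0.0
t: 3.25
tcp_pos: [0.4668, 0.164, 0.2096]
tool_rot: [-3.141, -0.0, -2.937]
force: [-2.5, -0.8, -0.1]
grip_width: 0.0002
grip_force: 1.2
```

```bash
python3 -m pendant '[[0.0068,0.0015,0,0],[0.0049,0.001,0,0],[0.003,0.0006,0,0],[0.001,0.0002,0,0],[0,0,0,0]]'; python3 -m pendant '[[0.001,0.0002,0,0],[0.001,0.0002,0,0],[0,0,0,0],[0,0,0,0]]'
```

```text
t: 3.75
tcp_pos: [0.4821, 0.1673, 0.2096]
tool_rot: [3.142, 0.001, -2.937]
force: [-0.6, -0.8, 0.1]
grip_width: -0.0
grip_force: 0.4
t: 4.15
tcp_pos: [0.4839, 0.1677, 0.2096]
tool_rot: [3.142, -0.0, -2.937]
force: [-1.4, -0.7, 0.8]
grip_width: -0.0004
grip_force: 0.9
```

```bash
python3 -m pendant '[[0.001,0.0002,0,0],[0.001,0.0002,0,0],[0,0,0,0],[0,0,0,0]]'; python3 -m pendant '[[0.001,0.0002,0,0],[0.001,0.0002,0,0],[0,0,0,0],[0,0,0,0]]'
```

```text
t: 4.55
tcp_pos: [0.4848, 0.168, 0.2095]
tool_rot: [-3.142, -0.004, -2.937]
force: [-5.6, -1.4, 4.1]
grip_width: 0.0003
grip_force: 2.9
t: 4.95
tcp_pos: [0.4856, 0.1682, 0.209]
tool_rot: [-3.142, -0.009, -2.937]
force: [-9.1, -2.1, 6.7]
grip_width: -0.0001
grip_force: 4.4
```

```bash
python3 -m pendant '[[-0.009,-0.0019,0,0],[-0.018,-0.0038,0,0],[-0.018,-0.0038,0,0],[-0.018,-0.0038,0,0],[-0.018,-0.0038,0,0],[-0.003,-0.0006,0,0],[0.003,-0.0145,0,0],[0.003,-0.0145,0,0],[0.003,-0.0145,0,0],[0.003,-0.0145,0,0],[0.003,-0.0145,0,0],[0.003,-0.0145,0,0],[0.003,-0.0145,0,0],[0.003,-0.0145,0,0],[0,0,0,0],[0,0,0,0]]'
python3 - <<'E'
from h import *
s=robot.read_state()["tcp_pos"];print(s@[.98,.1987,0],s@[-.1987,.98,0])
im,d=robot.read_camera("top");cv2.imwrite("pics/t2.png",cv2.resize(im[130:260,140:310,::-1],(765,585),interpolation=cv2.INTER_CUBIC))
E
```

```text
t: 6.55
tcp_pos: [0.4289, 0.0348, 0.21]
tool_rot: [-3.141, 0.002, -2.939]
force: [-0.3, -1.1, -0.0]
grip_width: -0.0001
grip_force: 0.0
0.42723881475134173 -0.05112881761306721
```

View pics/t2.png

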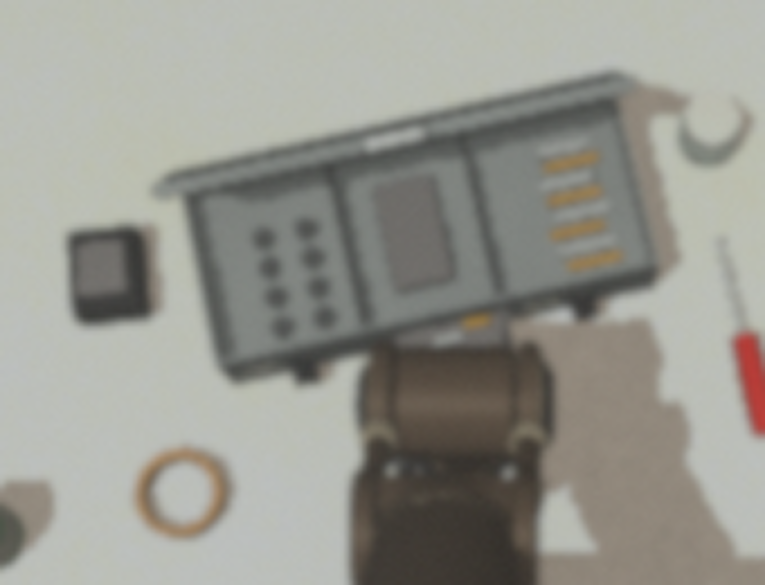

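The left drawer is home, with only its pull showing at (308,372). The middle drawer is still open, with the arm in front of it at (450,390). I'll push it next.

```bash
python3 -m pendant '[[0.0098,0.0021,0,0],[0.0098,0.0021,0,0],[0.0078,0.0017,0,0],[0.0078,0.0017,0,0],[0.0078,0.0017,0,0],[0.0078,0.0017,0,0],[0.0078,0.0017,0,0],[0.0078,0.0017,0,0],[0.0059,0.0012,0,0],[0.003,0.0006,0,0],[0.001,0.0002,0,0],[0.001,0.0002,0,0],[0,0,0,0]]'; python3 -m pendant '[[0.001,0.0002,0,0],[0.001,0.0002,0,0],[0.001,0.0002,0,0],[0,0,0,0],[0,0,0,0]]'; python3 -c '
from h import *
s=robot.read_state()["tcp_pos"];print(s@[.98,.1987,0],s@[-.1987,.98,0])'
```

```text
t: 7.9
tcp_pos: [0.5052, 0.0514, 0.2096]
tool_rot: [-3.142, 0.0, -2.937]
force: [-0.8, 1.1, 0.1]
grip_width: -0.0004
grip_force: 0.7
t: 8.4
tcp_pos: [0.5083, 0.052, 0.2097]
tool_rot: [-3.142, 0.0, -2.937]
force: [-0.7, 1.0, -0.0]
grip_width: -0.0001
grip_force: 0.8
0.5084992764876894 -0.050043332960010685
```

```bash
python3 -m pendant '[[0.001,0.0002,0,0],[0.001,0.0002,0,0],[0,0,0,0],[0,0,0,0]]'; python3 -m pendant '[[0.001,0.0002,0,0],[0.001,0.0002,0,0],[0,0,0,0],[0,0,0,0]]'
```

```text
t: 8.8
tcp_pos: [0.5094, 0.0523, 0.2096]
tool_rot: [3.141, -0.003, -2.937]
force: [-5.5, -0.2, 4.3]
grip_width: 0.0002
grip_force: 2.6
t: 9.2
tcp_pos: [0.5102, 0.0524, 0.2093]
tool_rot: [3.141, -0.008, -2.937]
force: [-9.1, -2.7, 6.8]
grip_width: 0.0001
grip_force: 4.4
```

The middle drawer hit its stop. Next I'll back off, rise, go over the lid and check.

```bash
python3 -m pendant '[[-0.01,-0.0021,0,0],[-0.02,-0.0042,0,0],[-0.02,-0.0042,0,0],[0,0,0.03,0],[0,0,0.036,0],[0,0,0.036,0],[0,0,0.036,0],[0,0,0.036,0],[0,0,0.036,0],[0,0,0.036,0],[0,0,0.04,0],[0,0,0,0]]'
python3 - <<'E'
from h import *
s=robot.read_state()["tcp_pos"];print(s@[.98,.1987,0],s@[-.1987,.98,0])
im,d=robot.read_camera("top");cv2.imwrite("pics/t3.png",cv2.resize(im[130:260,140:310,::-1],(765,585),interpolation=cv2.INTER_CUBIC))
D=np.load("w1.npz")
P=robot.camera_params("wrist"); im,d=robot.read_camera("wrist"); W=world("wrist",d,P);ax=np.array([.98,.1987]);ay=np.array([-.1987,.98])
cv2.imwrite("pics/w3.png",cv2.resize(im[:,:,::-1],(768,576)))
Z=W[:,:,2]
for n,lo,hi in(("rim",.094,.104),("front .03-.06",.045,.062),("pulls",.03,.0455)):
    m=(Z>lo)&(Z<hi)&(d>0);Q=W[m];a=Q[:,:2]@ax;b=Q[:,:2]@ay
    k=(a>.4)&(a<.75);a=a[k];b=b[k]
    print(n,[(round(t,3),np.percentile(a[abs(b-t)<.006],3).round(4)) for t in np.arange(-.23,.13,.02) if (abs(b-t)<.006).sum()>5])
E
```

```text
t: 10.4
tcp_pos: [0.4642, 0.0423, 0.5032]
tool_rot: [-3.138, 0.017, -2.937]
force: [-0.2, 0.3, -0.7]
grip_width: 0.0
grip_force: 0.0
0.4633292150769021 -0.05079424916592178
rim [(np.float64(-0.23), np.float64(0.5432)), (np.float64(-0.21), np.float64(0.5391)), (np.float64(-0.19), np.float64(0.5392)), (np.float64(-0.17), np.float64(0.5388)), (np.float64(-0.15), np.float64(0.5383)), (np.float64(-0.13), np.float64(0.5383)), (np.float64(-0.11), np.float64(0.5381)), (np.float64(-0.09), np.float64(0.5381)), (np.float64(-0.07), np.float64(0.5376)), (np.float64(-0.05), np.float64(0.5373)), (np.float64(-0.03), np.float64(0.5371)), (np.float64(-0.01), np.float64(0.5371)), (np.float64(0.01), np.float64(0.5369)), (np.float64(0.03), np.float64(0.5368)), (np.float64(0.05), np.float64(0.5366)), (np.float64(0.07), np.float64(0.5361)), (np.float64(0.09), np.float64(0.5364)), (np.float64(0.11), np.float64(0.5364))]
front .03-.06 [(np.float64(-0.23), np.float64(0.5391)), (np.float64(-0.21), np.float64(0.5392)), (np.float64(-0.19), np.float64(0.5389)), (np.float64(-0.17), np.float64(0.5335)), (np.float64
[... 591 characters left out ...]
4(0.5393)), (np.float64(-0.21), np.float64(0.5392)), (np.float64(-0.19), np.float64(0.539)), (np.float64(-0.17), np.float64(0.5209)), (np.float64(-0.15), np.float64(0.5379)), (np.float64(-0.13), np.float64(0.5377)), (np.float64(-0.11), np.float64(0.5382)), (np.float64(-0.09), np.float64(0.538)), (np.float64(-0.07), np.float64(0.5378)), (np.float64(-0.05), np.float64(0.5196)), (np.float64(-0.03), np.float64(0.5365)), (np.float64(-0.01), np.float64(0.5362)), (np.float64(0.01), np.float64(0.5369)), (np.float64(0.03), np.float64(0.5368)), (np.float64(0.05), np.float64(0.5365)), (np.float64(0.07), np.float64(0.5186)), (np.float64(0.09), np.float64(0.5354)), (np.float64(0.11), np.float64(0.5352))]
```

View pics/w3.png

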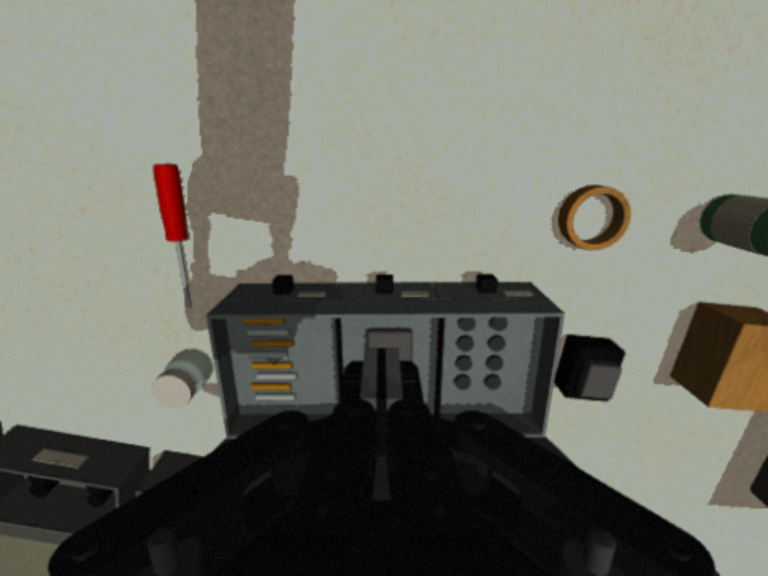

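The wrist view shows all three pulls in line at (283,283), (384,284) and (487,283), and the drawer fronts are flush to within a millimetre. Both drawers are home, so I'll go over the lid.

```bash
python3 -m pendant '[[0.0286,0.0061,0,0],[0.0286,0.0061,0,0],[0.0286,0.0061,0,0],[0.0286,0.0061,0,0],[0.0286,0.0061,0,0],[0.0286,0.0061,0,0],[0.0286,0.0061,0,0],[0.0286,0.0061,0,0],[0,0,0,0],[0,0,0,0]]'; python3 -m pendant '[[0,0,-0.022,0],[0,0,-0.03,0],[0,0,-0.03,0],[0,0,-0.03,0],[0,0,0,0],[0,0,0,0]]';  python3 -c '
from h import *
s=robot.read_state()["tcp_pos"];print(s@[.98,.1987,0],s@[-.1987,.98,0])'
```

```text
t: 11.5
tcp_pos: [0.6911, 0.0911, 0.4925]
tool_rot: [3.141, -0.004, -2.937]
force: [-1.3, 0.3, 0.1]
grip_width: 0.0001
grip_force: 0.0
t: 12.1
tcp_pos: [0.6902, 0.0909, 0.3832]
tool_rot: [3.141, -0.002, -2.938]
force: [-0.5, 0.3, 1.0]
grip_width: -0.0001
grip_force: 0.0
0.6944473757245833 -0.048018507663208525
```

```bash
python3 -m pendant '[[-0.0098,-0.0021,0,0],[-0.0098,-0.0021,0,0],[-0.0079,-0.0017,-0.0025,0],[-0.0079,-0.0017,-0.0025,0],[0,0,0,0]]'; python3 -m pendant '[[-0.0075,-0.0016,-0.0036,0],[-0.0075,-0.0016,-0.0036,0],[0,0,0,0]]';  python3 -c '
from h import *
s=robot.read_state()["tcp_pos"];print(s@[.98,.1987,0]-.687,s@[-.1987,.98,0],s[2]-.2734)'
```

```text
t: 12.6
tcp_pos: [0.6554, 0.0834, 0.3808]
tool_rot: [-3.141, 0.004, -2.937]
force: [2.2, 0.3, 3.5]
grip_width: 0.0002
grip_force: 1.4
t: 12.9
tcp_pos: [0.64, 0.0801, 0.3716]
tool_rot: [-3.141, -0.001, -2.937]
force: [1.2, -0.1, 1.8]
grip_width: -0.0002
grip_force: 0.7
-0.04386490091549944 -0.048694054088642275 0.09821122669342397
```

```bash
python3 -m pendant '[[-0.0068,-0.0015,-0.0047,0],[-0.0068,-0.0015,-0.0047,0],[-0.0061,-0.0013,-0.0057,0],[-0.0061,-0.0013,-0.0057,0],[-0.0052,-0.0011,-0.0066,0],[-0.0052,-0.0011,-0.0066,0],[0,0,0,0]]'; python3 -m pendant '[[-0.0042,-0.0009,-0.0073,0],[-0.0042,-0.0009,-0.0073,0],[-0.0031,-0.0007,-0.0078,0],[-0.0031,-0.0007,-0.0078,0],[0,0,0,0]]';  python3 -c '
from h import *
s=robot.read_state()["tcp_pos"];print(s@[.98,.1987,0]-.687,s@[-.1987,.98,0],s[2]-.2734)'
```

```text
t: 13.6
tcp_pos: [0.6031, 0.0723, 0.3353]
tool_rot: [3.141, -0.004, -2.937]
force: [-0.0, 0.7, 0.9]
grip_width: 0.0002
grip_force: 0.0
t: 14.1
tcp_pos: [0.5888, 0.0692, 0.3053]
tool_rot: [3.141, -0.003, -2.937]
force: [-0.0, -0.4, -0.4]
grip_width: -0.0002
grip_force: 0.0
-0.09620133961768795 -0.049136764667374315 0.031853160133210434
```

```bash
python3 -m pendant '[[-0.0014,-0.0003,-0.0055,0],[-0.0014,-0.0003,-0.0055,0],[0,0,0,0]]'; python3 -m pendant '[[0,0,-0.003,0],[0,0,-0.003,0],[0,0,-0.002,0],[0,0,0,0],[0,0,0,0]]';  python3 -c '
from h import *
s=robot.read_state()["tcp_pos"];print(s@[.98,.1987,0]-.687,s@[-.1987,.98,0],s[2]-.2734)'
```

```text
t: 14.4
tcp_pos: [0.5866, 0.0687, 0.2951]
tool_rot: [3.141, -0.001, -2.937]
force: [1.1, -0.4, 0.1]
grip_width: -0.0
grip_force: 0.0
t: 14.9
tcp_pos: [0.5872, 0.0687, 0.288]
tool_rot: [-3.142, 0.001, -2.937]
force: [-0.5, 0.4, -1.2]
grip_width: -0.0001
grip_force: 0.0
-0.09784365473404877 -0.04931727425117309 0.014570498386329067
```

```bash
python3 -m pendant '[[0,0,-0.001,0],[0,0,-0.001,0],[0,0,-0.001,0],[0,0,0,0],[0,0,0,0]]'; python3 -m pendant '[[0,0,-0.001,0],[0,0,-0.001,0],[0,0,0,0],[0,0,0,0]]'
```

```text
t: 15.4
tcp_pos: [0.5872, 0.0687, 0.2855]
tool_rot: [-3.141, 0.001, -2.937]
force: [0.4, -0.9, 2.2]
grip_width: -0.0001
grip_force: 1.5
t: 15.8
tcp_pos: [0.5873, 0.0688, 0.2854]
tool_rot: [-3.141, 0.0, -2.937]
force: [-5.2, -1.0, 12.5]
grip_width: -0.0002
grip_force: 6.1
```

```bash
python3 -m pendant '[[0,0,-0.001,0],[0,0,-0.001,0],[0,0,0,0],[0,0,0,0]]'; python3 -m pendant '[[0,0,0.005,0],[0,0,0.02,0],[-0.03,-0.006,0.04,0],[-0.04,-0.008,0.03,0],[-0.04,-0.008,0.03,0],[-0.04,-0.008,0.03,0],[-0.03,-0.006,0.03,0],[0,0,0,0],[0,0,0,0]]'
python3 - <<'E'
from h import *
P=robot.camera_params("wrist"); im,d=robot.read_camera("wrist"); W=world("wrist",d,P)
cv2.imwrite("pics/w4.png",cv2.resize(im[:,:,::-1],(768,576)))
ax=np.array([.98,.1987]);ay=np.array([-.1987,.98])
T,dt=robot.read_camera("top");Wt=world("top",dt)
cv2.imwrite("pics/t4.png",cv2.resize(T[100:280,110:340,::-1],(782,612-12),interpolation=cv2.INTER_CUBIC))
for n,X in(("wrist",W),("top",Wt)):
    a=X[:,:,:2]@ax;b=X[:,:,:2]@ay;Z=X[:,:,2]
    for lo,hi in((.54,.57),(.6,.63),(.65,.68)):
        m=(a>lo)&(a<hi)&(b>-.2)&(b<.1)&(Z>.08)&(Z<.14)
        if m.sum()>5: print(n,lo,m.sum(),np.median(Z[m]).round(4))
a=W[:,:,:2]@ax;b=W[:,:,:2]@ay;Z=W[:,:,2]
for t in(-.17,-.11,-.05,.01,.07):
    m=(abs(b-t)<.006)&(Z>.03)&(Z<.0455)&(a>.4); print(t,np.percentile(a[m],3).round(4) if m.sum()>5 else None)
E
```

```text
t: 16.2
tcp_pos: [0.5874, 0.0688, 0.2853]
tool_rot: [-3.141, -0.0, -2.937]
force: [-7.6, -1.4, 20.9]
grip_width: 0.0001
grip_force: 10.7
t: 17.1
tcp_pos: [0.4087, 0.033, 0.4653]
tool_rot: [-3.141, 0.003, -2.938]
force: [0.1, -0.5, -1.1]
grip_width: 0.0002
grip_force: 0.0
wrist 0.54 2373 0.1115
wrist 0.6 66 0.1113
wrist 0.65 168 0.1112
top 0.54 589 0.1123
top 0.6 689 0.1128
top 0.65 671 0.1122
-0.17 0.5209
-0.11 0.5379
-0.05 0.5196
0.01 0.5369
0.07 0.5187
```

View pics/t4.png

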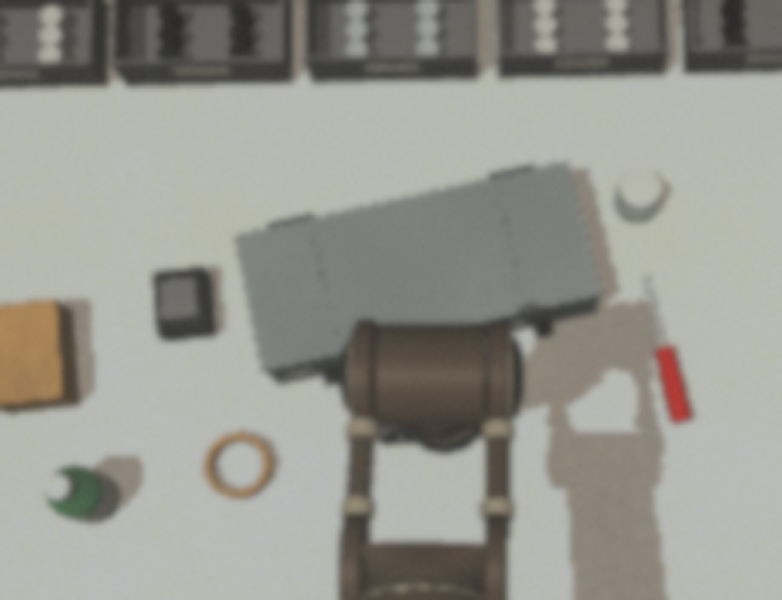

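View pics/w4.png

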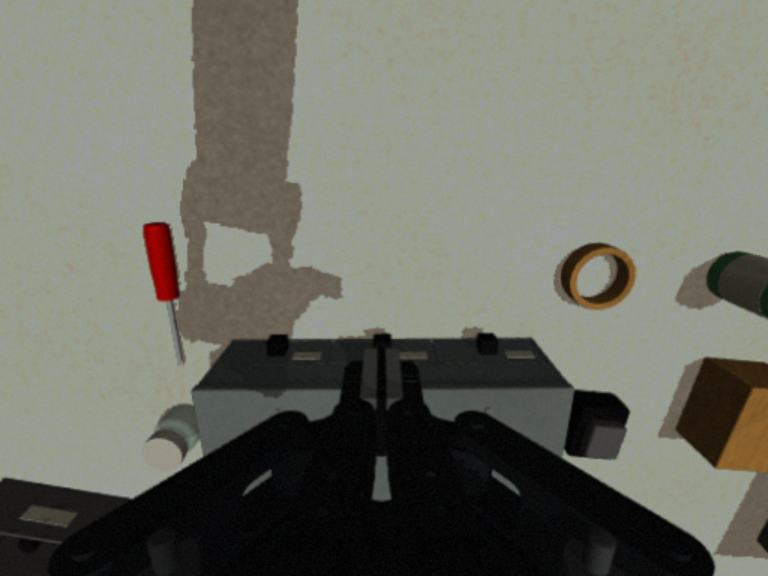

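The top view shows the lid flat over the chest, with corners near (238,235) and (600,300). It sits level at 0.112 m, which is the rim height plus the lid's thickness. The wrist view shows three flush drawers with pulls at (278,345), (382,341) and (487,343), the bystanders in place, and the arm clear.

```bash
python3 -c '
from station import robot
print(robot.finish_job())'
```

```text
the job is handed in; nothing more can be done
None
```

I pushed both open drawers fully home, then pushed the lid down until it lay flat on the rim, and handed the job in at about 17 s; the last pictures show all three drawers flush, the things around the chest in place and the arm clear.

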